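# Unlatch and swing open the gate of the blank bay beside the bandsaw

## Task

Open the gate of the wooden blank bay: press its thumb lever down until the latch bar on the far side is lifted clear of its catch, keep it pressed and push the gate inwards, away from you, until it stands wide open, about square to the gateway. Work by feel and do not force it - a light hand on the lever and gate is enough - do not touch the latch bar itself, then let go so that lever and bar drop back and leave the loose things lying around undisturbed.

Things in the scene. Friction and masses are not known exactly. Their poses are not given: they have to be found in the camera images.
- gate_hinge (a point): Fixed point on the gate's upright hinge axis, level with the gate's top edge, 165 mm above the table. x axis: level, from the robot's side into the bay, the way the gate opens; y: along the gateway towards the hinge post, so the shut gate (pale wooden frame, 22 mm thick, centred on the axis plane, top rail 70 mm high) lies from y = -12 to -212 mm; z up.
- bay: The wooden bay that carries the gate: origin on the table under the middle of the gateway, axes as for gate_hinge, which is 115 mm to its +y. Two posts 40 mm square, 200 mm high, centred at y = +147 (hinge post, robot's left) and y = -125 mm (latch post). Inside: floor 12 mm thick, side boards up to 107 mm high, blanks stacked at the back out of the gate's way.
- thumb_pad (a point): Centre of the top of the steel thumb pad, a plate 40 (out from the gate) x 46 (along it) x 5 mm on the near side, to be pressed by shut fingertips. At rest it is 30 mm off the rail and 15 mm clear of the dark batten (15 mm proud, 22 mm high) along the gate top; 138 mm from the hinge axis along the gate, 141 mm above the table, and slopes up 0.3 rad away from the gate. It moves with lever and gate.
- lever (a joint): Thumb lever angle, rad: 0 at rest, grows as the pad is pressed down, end of travel 0.7. Its axis is level, in the gate's mid-plane, 41 mm in plan from the pad's centre, which sinks about 41 mm per rad. Its inner end lifts the latch bar after about 0.05 rad of play. Lifting takes about 2 to 6 N on the pad; lever and bar fall back when let go.
- bar (a joint): Latch bar angle, rad: 0 at rest, level; grows as its nose rises. Flat steel bar 236 x 8 x 16 mm on the gate's far face, pivoted 28 mm from the hinge axis. Its nose, 212 mm from the pivot, lies in a catch on the far side of the latch post: a lip stops it from swinging into the bay, and a rubber-faced hood over it ends its lift.
- bar_nose (a point): Underside of the bar where it lies in the catch. The catch's height is not measured: the lip's top is 3 to 27 mm above this point at rest (lever 0.1 to 0.5 rad); the bar meets the hood 3 mm after clearing the lip (lever 0.14 to 0.58), felt as a quick rise of force on the pad. Held lightly against the hood it is clear and the gate can be pushed; from 0.15 rad of gate swing it is out of the catch.
- gate (a joint): Gate angle about the upright hinge axis, rad: 0 shut, grows as the gate swings into the bay, away from the robot, anticlockwise seen from above; end stop at 1.65. Light friction (about 1 N at the pad) keeps it where it is left, and the pad can be kept pressed throughout the swing.
- blank: Bystander: loose sawn wooden block 150 x 75 x 42 mm lying on the table left of the bay; origin under its centre.
- push_block: Bystander: loose plywood push block 150 x 70 mm with a wooden grip along it, 52 mm high, lying on the table right of the bay; origin under its centre.
- square: Bystander: loose try square, wooden stock 110 mm and steel blade 140 mm, lying right of the bay; origin under the centre of its stock.

How it is judged:
On the way, in this order (a step that is already met when the one before it is completed fails the run):
1. the thumb lever is pressed down while the gate is still shut (value of joint lever above 0.08 rad and value of joint gate below 0.06 rad and contact force between the fingers and lever above 0.3 N), for 0.1 s.
2. the gate has swung clear of the catch (value of joint gate above 0.2 rad), for 0.1 s.
At the end, for the whole second after the job is handed in: The gate stands still at 1.2 rad (69 degrees) or more open; the lever and the bar are back down at rest (lever under 0.05 rad, bar under 0.03 rad) (value of joint gate above 1.2 rad and velocity of joint gate between -0.05 and 0.05 rad/s and value of joint lever below 0.05 rad and value of joint bar below 0.03 rad); the robot touches nothing.
It fails at once if the robot forces the gate or its lever (more than 20 N on the gate with all it carries) (contact force between any of the fingers, the arm and gate above 20 N).
It fails at once if the robot handles the latch bar itself instead of the lever (contact force between any of the fingers, the arm and bar above 1 N).
It fails at once if a bystander is disturbed (moved more than 20 mm) (distance of any of blank, push_block, square from where it was at the start of the episode above 0.02 m).
It also fails if it takes over 48 s, if anything falls off the work surface, if the arm or the gripper's body presses on something with over 40 N, if the wrist force passes 120 N, or if a joint passes its speed limit or range.

## Robot

A 7-joint arm with a two-finger parallel gripper is mounted at the origin on the work surface. World frame = base frame: x ahead of the robot, y to its left, z up, the work surface at z = 0. Lengths are in m, angles in rad, forces in N, time in s.
With the tool pointing down it reaches from about 0.425 to 0.925 m from the base axis. Payload 6.8 kg.
Tool frame: the origin (TCP) lies between the finger pads; the fingertips stand finger_overhang ahead of it and the grasp point (between the pads) lies 6 mm ahead of it (finger_overhang is the distance from the TCP to the fingertips, in m); z points along the fingers, y is the line along which they close (so a half turn about z gives the same grasp; the last joint's range is limited). The gripper opens to 85 mm and grips with 20 to 120 N. Pads are 22 mm wide; open, the fingers measure 114 mm over their backs; the gripper's body (76 mm by 85 mm) begins 54 mm behind the grasp point. The pads swing forward as they close: fully open they stand 13 mm farther back than shut.
Start: joints at [-1.289, 0.477, 0.022, 1.555, -0.011, 1.109, -0.083], TCP at [0.257, 0.624, 0.256] pointing down, gripper open.
Joint ranges: [-2.96, 2.96], [-0.34, 2.1], [-1.41, 1.46], [0.24, 2.44], [-1.37, 4.51], [0.17, 1.92], [-2.96, 2.96]. Speed limits (rad/s): [2.39, 2.39, 3.14, 3.14, 3.14, 3.14, 3.14].

## Interface

Orientations are given as a unit quaternion [w, x, y, z].
In Python, from station import * gives the robot as it stands.
- The arm moves only by the tool drive_tool, never from a script. Its argument "increments" is a list of rows, each an object of numbers: "claw": the finger opening in m, from 0 to 0.0854; "dx", "dy", "dz": the shift along the tool's x, y, z in m; "wx", "wy", "wz": the turn, a rotation vector about the tool's x, y, z in degrees. A call has 1 to 20 rows; each row shifts and turns the commanded pose from where the row before left it, along the tool's axes as they then stand; what a row does not reach is not made up. A row lasts 1/8 s, in which the tool goes at most 62.5 mm and 10.7 degrees, less where a joint would pass 70% of its speed; a pose out of reach is approached as far as the arm can. A call with a gripper value outside its range is refused whole. The fingers move at their own pace and stop on an object; "newtons" is the grip in N (left out, the last holds). Time passes only in rows, so rows that do not move let the fingers close. It gives the time, the measured TCP pose, the force, the opening and the grip force at its end, in the units of the state.
- get_obs(): the state, without advancing time (a new reading comes with each control period).
- read_camera(name): name is "scene" or "side" or "wrist"; returns (picture, depth): 420x560x3 uint8, red, green, blue; 420x560 float32, m along the optical axis (not along the pixel's ray), 0 where there is no reading.
- calibration(name): a dict with "intrinsics" (3x3 intrinsics, pixels), "R" (3x3) and "t" (3): a world point X has camera coordinates R X + t; the wrist camera has in their place "mount" (4x4, takes a point from camera to tool coordinates, whose origin is the TCP and whose axes are the flange's). Camera axes: x right, y down, z forward; pixel columns grow to the right and rows downward; lengths in m; the calibration is good to about 2 mm. A picture is of the moment at which its call begins: read the wrist's pose just before it. calibration takes no time and is no camera call.
- hand_in(): hands the job in; it is judged then, once.
The state is a dict: "t": time; "q": joint angles; "joint_vel": joint speeds; "joint_torque": joint torques, N m; "eef_pos": TCP position; "tool_rot": TCP orientation; "contact_force": force on the tool from outside, world axes, zero at the start; "torque": the same for the moment, N m; "gripper_width": opening from 0.0 (shut) to 1.0 (fully open); "grasp_force": force on a finger pad.
Only numpy, scipy, OpenCV 4.12 (cv2) and the standard library are available. Lean on these libraries where they do the work, as an engineer would, in place of code of your own. Each camera call takes 0.05 s, during which the arm holds its last target. There are 200 camera calls.

## Working session

There is one attempt and no reset: what is moved stays moved. The work goes in short steps, Python scripts to look and compute and a tool call to move; the robot and the scene stay as the last step left them, time stands still between calls to the robot, and variables do not carry over. Pictures are saved under pics/ and viewed, at most 10 in all, crops included, and the job is handed in when it is done.

Besides the shell and the picture viewer there is one more tool, called in YAML: its name, and indented under it one key for each argument. drive_tool: Moves the arm, as the interface text tells. Its arguments: {"type":"object","properties":{"increments":{"type":"array","items":{"type":"object","properties":{"claw":{"type":"number"},"dx":{"type":"number"},"dy":{"type":"number"},"dz":{"type":"number"},"wx":{"type":"number"},"wy":{"type":"number"},"wz":{"type":"number"}}}},"newtons":{"type":"number"}},"required":["increments"]}

```bash
mkdir -p pics; ls
python3 - <<'E'
from station import *
import cv2,numpy as np
o=get_obs();print({k:np.round(v,3) for k,v in o.items()})
for n in("scene","side"):
    p,d=read_camera(n);np.savez(f"pics/{n}0.npz",p=p,d=d);cv2.imwrite(f"pics/{n}0.png",p[:,:,::-1])
    c=calibration(n);print(n,c)
print(calibration("wrist"))
try: print(finger_overhang)
except Exception as e: print(e)
E
```

```text
pics
{'t': np.float64(0.0), 'q': array([-1.289,  0.478,  0.022,  1.556, -0.011,  1.109, -0.083]), 'joint_vel': array([ 0.   ,  0.   , -0.001,  0.001,  0.001,  0.001,  0.001]), 'joint_torque': array([-1.0000e-03, -5.9646e+01,  1.6080e+00, -2.8120e+01,  1.2000e-02,
        9.0000e-03,  0.0000e+00]), 'eef_pos': array([0.256, 0.624, 0.255]), 'tool_rot': array([-0.   ,  0.194,  0.981, -0.001]), 'contact_force': array([-0.588,  0.263, -0.517]), 'torque': array([ 0.003, -0.021, -0.052]), 'grasp_force': np.float64(0.0), 'gripper_width': np.float64(0.999)}
scene {'intrinsics': array([[487.82880773,   0.        , 277.72336031],
       [  0.        , 487.82880773, 209.12358623],
       [  0.        ,   0.        ,   1.        ]]), 'R': array([[ 0.86207162,  0.50674549,  0.00644473],
       [ 0.42291931, -0.71234394, -0.56009407],
       [-0.27923428,  0.4855668 , -0.82840395]]), 't': array([-0.41285189, -0.17943443,  1.54094101])}
side {'intrinsics': array([[529.55875612,   0.        , 290.1349845 ],
       [  0.        , 529.55875612, 205.89803069],
       [  0.        ,   0.        ,   1.        ]]), 'R': array([[ 0.99513139, -0.09806705, -0.00981683],
       [-0.06506602, -0.57889034, -0.81280526],
       [ 0.07402654,  0.80948677, -0.58245278]]), 't': array([-0.51048839,  0.11931598,  1.50242075])}
{'intrinsics': array([[292.13925867,   0.        , 274.83183992],
       [  0.        , 292.13925867, 212.61623806],
       [  0.        ,   0.        ,   1.        ]]), 'mount': array([[-5.09198755e-05, -9.52520928e-01, -3.04473117e-01,
         7.81052439e-02],
       [ 9.99999971e-01,  2.38016522e-05, -2.41700964e-04,
        -1.33765988e-05],
       [ 2.37472190e-04, -3.04473120e-01,  9.52520899e-01,
        -1.17383984e-01],
       [ 0.00000000e+00,  0.00000000e+00,  0.00000000e+00,
         1.00000000e+00]])}
0.025
```

View pics/scene0.png

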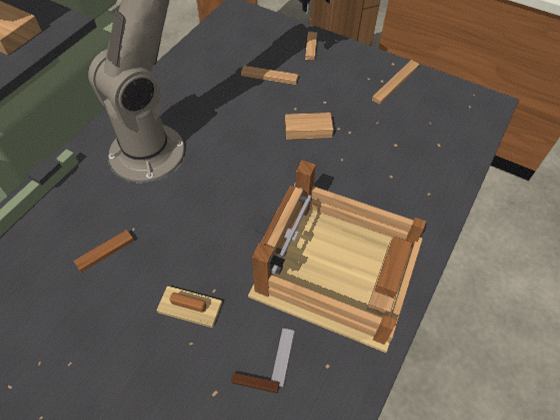

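View pics/side0.png

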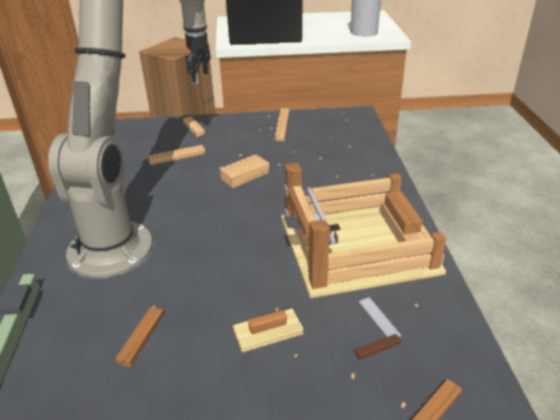

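The scene picture shows the bay's hinge post top near (307,168) and the latch post top near (262,250). In the side view they are near (293,172) and (318,226), with the push block and square to the right of the bay and the blank to the left. I'll locate the posts from depth.

```bash
cat > h.py <<'E'
from station import *
import numpy as np,cv2
def cloud(n,d,T=None):
    c=calibration(n);K=c["intrinsics"];v,u=np.indices(d.shape)
    X=np.stack([(u-K[0,2])/K[0,0]*d,(v-K[1,2])/K[1,1]*d,d],-1)
    if T is None: return (X-c["t"])@c["R"]
    m=c["mount"];X=X@m[:3,:3].T+m[:3,3]
    return X@T[:3,:3].T+T[:3,3]
E
python3 - <<'E'
from h import *
P={}
for n in("scene","side"):
    z=np.load(f"pics/{n}0.npz");X=cloud(n,z["d"]);P[n]=X
    m=(X[...,2]>.19)&(X[...,2]<.215)&(X[...,0]>.3)&(abs(X[...,1])<.45)&(z["d"]>0)
    k,l,s,c=cv2.connectedComponentsWithStats(m.astype(np.uint8))
    for i in range(1,k):
        if s[i,4]>15:
            q=X[l==i];print(n,s[i],q.mean(0).round(4),np.ptp(q,axis=0).round(3),[cv2.minAreaRect(q[:,:2].astype(np.float32))])
E
```

```text
scene [296 161  20  18 228] [0.5296 0.0519 0.1988] [0.044 0.046 0.016] [((0.5279653668403625, 0.05423949658870697), (0.041197117418050766, 0.042395707219839096), 6.6984782218933105)]
scene [252 244  22  21 313] [ 0.565  -0.2162  0.1989] [0.047 0.043 0.014] [((0.5650649666786194, -0.21463100612163544), (0.04518066719174385, 0.04136715456843376), 7.677574634552002)]
side [285 163  17  11 151] [0.528  0.0512 0.198 ] [0.043 0.047 0.014] [((0.5286627411842346, 0.05415407195687294), (0.040104448795318604, 0.046993374824523926), 6.912983417510986)]
side [310 219  23  15 239] [ 0.5637 -0.2181  0.1982] [0.052 0.049 0.014] [((0.5675176382064819, -0.21370992064476013), (0.05051758140325546, 0.045648932456970215), 10.212621688842773)]
```

drive_tool:
  increments:
    - {"claw": 0, "dx": -0.01, "dy": -0.012, "dz": -0.03}
    - {"dx": -0.032, "dy": -0.036}
    - {"dx": -0.034, "dy": -0.039}
    - {"dx": -0.034, "dy": -0.039}
    - {"dx": -0.034, "dy": -0.039}
    - {"dx": -0.034, "dy": -0.039}
    - {"dx": -0.034, "dy": -0.039}
    - {"dx": -0.034, "dy": -0.039}
    - {"dx": -0.034, "dy": -0.039}
    - {"dx": -0.034, "dy": -0.039}
    - {"dx": -0.034, "dy": -0.039}
    - {"dx": -0.034, "dy": -0.039}
    - {"dx": -0.034, "dy": -0.039}
    - {"dx": -0.034, "dy": -0.039}
    - {"dx": -0.034, "dy": -0.039}
    - {"dx": -0.034, "dy": -0.039}
    - {"wz": 8}
    - {"wz": 10}
    - {"wz": 10}
    - {"wz": 10}
  newtons: 30

```text
schema error: expected keys claw, dx, dy, dz, wx, wy, wz
```

drive_tool:
  increments:
    - {"wz": 10}
    - {"wz": 10}
    - {"wz": 10}
    - {"wz": 10}
    - {"wz": 10}
    - {"wz": 10}
    - {"wz": 10}
    - {"wz": 10}
    - {"wz": 10}
    - {"wz": 10}
    - {"wz": 12}
    - {}

```text
schema error: expected keys claw, dx, dy, dz, wx, wy, wz
```

Run:
```python
from h import *
o=get_obs();print({k:np.round(o[k],3) for k in("t","q","eef_pos","tool_rot","contact_force","gripper_width")})
p,d=read_camera("wrist");np.savez("pics/w0.npz",p=p,d=d,pos=o["eef_pos"],rot=o["tool_rot"]);cv2.imwrite("pics/w0.png",p[:,:,::-1])
```

```text
{'t': np.float64(0.1), 'q': array([-1.289,  0.478,  0.022,  1.556, -0.012,  1.109, -0.083]), 'eef_pos': array([0.256, 0.624, 0.255]), 'tool_rot': array([-0.   ,  0.194,  0.981, -0.001]), 'contact_force': array([-0.26 ,  0.797,  0.436]), 'gripper_width': np.float64(0.998)}
```

View pics/w0.png

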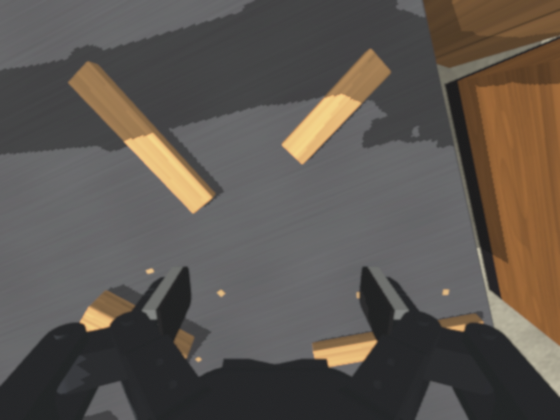

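The move calls were refused because every key is required, so this picture only shows the start view: open fingers at the bottom and bare table. I'll resend with full rows.

drive_tool:
  increments:
    - {"claw": 0, "dx": -0.01, "dy": -0.012, "dz": -0.03, "wx": 0, "wy": 0, "wz": 0}
    - {"claw": 0, "dx": -0.032, "dy": -0.036, "dz": -0.01, "wx": 0, "wy": 0, "wz": 0}
    - {"claw": 0, "dx": -0.034, "dy": -0.039, "dz": 0, "wx": 0, "wy": 0, "wz": 0}
    - {"claw": 0, "dx": -0.034, "dy": -0.039, "dz": 0, "wx": 0, "wy": 0, "wz": 0}
    - {"claw": 0, "dx": -0.034, "dy": -0.039, "dz": 0, "wx": 0, "wy": 0, "wz": 0}
    - {"claw": 0, "dx": -0.034, "dy": -0.039, "dz": 0, "wx": 0, "wy": 0, "wz": 0}
    - {"claw": 0, "dx": -0.034, "dy": -0.039, "dz": 0, "wx": 0, "wy": 0, "wz": 0}
    - {"claw": 0, "dx": -0.034, "dy": -0.039, "dz": 0, "wx": 0, "wy": 0, "wz": 0}
    - {"claw": 0, "dx": -0.034, "dy": -0.039, "dz": 0, "wx": 0, "wy": 0, "wz": 0}
    - {"claw": 0, "dx": -0.034, "dy": -0.039, "dz": 0, "wx": 0, "wy": 0, "wz": 0}
    - {"claw": 0, "dx": -0.034, "dy": -0.039, "dz": 0, "wx": 0, "wy": 0, "wz": 0}
    - {"claw": 0, "dx": -0.034, "dy": -0.039, "dz": 0, "wx": 0, "wy": 0, "wz": 0}
    - {"claw": 0, "dx": -0.034, "dy": -0.039, "dz": 0, "wx": 0, "wy": 0, "wz": 0}
    - {"claw": 0, "dx": -0.034, "dy": -0.039, "dz": 0, "wx": 0, "wy": 0, "wz": 0}
    - {"claw": 0, "dx": -0.034, "dy": -0.039, "dz": 0, "wx": 0, "wy": 0, "wz": 0}
    - {"claw": 0, "dx": -0.034, "dy": -0.039, "dz": 0, "wx": 0, "wy": 0, "wz": 0}
    - {"claw": 0, "dx": 0, "dy": 0, "dz": 0, "wx": 0, "wy": 0, "wz": 8}
    - {"claw": 0, "dx": 0, "dy": 0, "dz": 0, "wx": 0, "wy": 0, "wz": 10}
    - {"claw": 0, "dx": 0, "dy": 0, "dz": 0, "wx": 0, "wy": 0, "wz": 10}
    - {"claw": 0, "dx": 0, "dy": 0, "dz": 0, "wx": 0, "wy": 0, "wz": 10}
  newtons: 30

```text
t: 2.65
eef_pos: [0.5097, -0.1219, 0.2961]
tool_rot: [-0.0, 0.505, 0.863, -0.0]
contact_force: [-0.5, 0.7, -0.3]
gripper_width: -0.004
grasp_force: 0.0
```

drive_tool:
  increments:
    - {"claw": 0, "dx": 0, "dy": 0, "dz": 0, "wx": 0, "wy": 0, "wz": 10}
    - {"claw": 0, "dx": 0, "dy": 0, "dz": 0, "wx": 0, "wy": 0, "wz": 10}
    - {"claw": 0, "dx": 0, "dy": 0, "dz": 0, "wx": 0, "wy": 0, "wz": 10}
    - {"claw": 0, "dx": 0, "dy": 0, "dz": 0, "wx": 0, "wy": 0, "wz": 10}
    - {"claw": 0, "dx": 0, "dy": 0, "dz": 0, "wx": 0, "wy": 0, "wz": 10}
    - {"claw": 0, "dx": 0, "dy": 0, "dz": 0, "wx": 0, "wy": 0, "wz": 10}
    - {"claw": 0, "dx": 0, "dy": 0, "dz": 0, "wx": 0, "wy": 0, "wz": 10}
    - {"claw": 0, "dx": 0, "dy": 0, "dz": 0, "wx": 0, "wy": 0, "wz": 10}
    - {"claw": 0, "dx": 0, "dy": 0, "dz": 0, "wx": 0, "wy": 0, "wz": 10}
    - {"claw": 0, "dx": 0, "dy": 0, "dz": 0, "wx": 0, "wy": 0, "wz": 10}
    - {"claw": 0, "dx": 0, "dy": 0, "dz": 0, "wx": 0, "wy": 0, "wz": 10}
    - {"claw": 0, "dx": 0, "dy": 0, "dz": 0, "wx": 0, "wy": 0, "wz": 2}

```text
t: 4.15
eef_pos: [0.5098, -0.1217, 0.2961]
tool_rot: [0.0, 0.998, 0.067, -0.0]
contact_force: [1.0, 0.1, -0.6]
gripper_width: -0.001
grasp_force: 0.0
```

Run:
```python
from h import *
o=get_obs();print({k:np.round(o[k],3) for k in("t","q","eef_pos","tool_rot","contact_force","gripper_width")})
p,d=read_camera("wrist");np.savez("pics/w1.npz",p=p,d=d,pos=o["eef_pos"],rot=o["tool_rot"]);cv2.imwrite("pics/w1.png",p[:,:,::-1])
```

```text
{'t': np.float64(4.15), 'q': array([-0.749,  0.3  ,  1.07 ,  1.913, -0.295,  1.1  , -0.998]), 'eef_pos': array([ 0.51 , -0.122,  0.296]), 'tool_rot': array([ 0.   ,  0.998,  0.067, -0.   ]), 'contact_force': array([ 0.985,  0.052, -0.586]), 'gripper_width': np.float64(-0.001)}
```

View pics/w1.png

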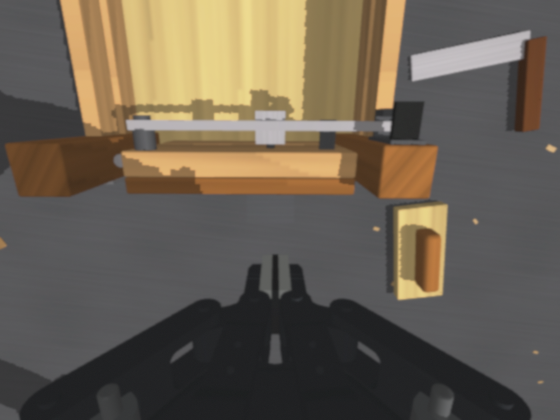

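The wrist picture shows the gate top and batten (rows 150-193, columns 125-355), the bar on the far side, and the lever's inner end at (270,127). The pad isn't visible in colour below the batten, so I'll check the depth.

Run:
```python
from h import *
from scipy.spatial.transform import Rotation as R
z=np.load("pics/w1.npz");w,x,y,zz=z["rot"];T=np.eye(4);T[:3,:3]=R.from_quat([x,y,zz,w]).as_matrix();T[:3,3]=z["pos"]
X=cloud("wrist",z["d"],T)
for v in range(110,245,6): print(v,X[v,268].round(3),X[v,240].round(3),z["p"][v,268])
yw=.135;hg=np.array([.5328,.0208])
B=np.array([[np.cos(yw),np.sin(yw)],[-np.sin(yw),np.cos(yw)]])
for n in("scene","side"):
    q=np.load(f"pics/{n}0.npz");C=cloud(n,q["d"]);b=(C[...,:2]-hg)@B.T
    m=(b[...,0]>-.075)&(b[...,0]<-.03)&(b[...,1]>-.20)&(b[...,1]<-.05)&(C[...,2]>.06)&(C[...,2]<.17)&(q["d"]>0)
    vv,uu=np.nonzero(m)
    print(n,m.sum())
    for v,u in list(zip(vv,uu))[::max(1,len(vv)//25)]: print(u,v,b[v,u].round(3),C[v,u,2].round(3),q["p"][v,u])
I=cv2.imread("pics/side0.png")[150:260,250:360];cv2.imwrite("pics/c0.png",cv2.resize(I,None,fx=5,fy=5,interpolation=cv2.INTER_CUBIC))
```

```text
110 [ 0.597 -0.101  0.01 ] [ 0.592 -0.065  0.012] [151 139 121]
116 [ 0.589 -0.105  0.145] [ 0.584 -0.066  0.013] [189 185 188]
122 [ 0.584 -0.106  0.158] [ 0.581 -0.083  0.158] [183 179 182]
128 [ 0.579 -0.107  0.158] [ 0.576 -0.083  0.157] [186 182 185]
134 [ 0.574 -0.107  0.146] [ 0.562 -0.068  0.012] [188 184 186]
140 [ 0.569 -0.108  0.146] [ 0.554 -0.069  0.012] [187 183 186]
146 [ 0.562 -0.108  0.134] [ 0.557 -0.08   0.114] [61 59 59]
152 [ 0.56  -0.109  0.164] [ 0.557 -0.086  0.164] [170 131  87]
158 [ 0.555 -0.11   0.167] [ 0.552 -0.086  0.165] [213 164 108]
164 [ 0.55  -0.11   0.165] [ 0.547 -0.087  0.164] [217 169 111]
170 [ 0.545 -0.111  0.164] [ 0.542 -0.087  0.165] [221 174 114]
176 [ 0.54  -0.112  0.164] [ 0.536 -0.088  0.163] [197 150  99]
182 [ 0.535 -0.112  0.166] [ 0.532 -0.088  0.164] [157 102  56]
188 [ 0.53  -0.113  0.166] [ 0.526 -0.089  0.165] [156 103  56]
194 [ 0.517 -0.114  0.138] [ 0.477 -0.075 -0.001] [112  89  76]
200 [ 0.512 -0.115  0.141] [ 0.468 -0.076 -0.   ] [91 92 94]
206 [ 0.507 -0.115  0.142] [ 0.459 -0.077 -0.   ] [91 91 93]
212 [ 0.501 -0.116  0
[... 2028 characters left out ...]
 [-0.048 -0.131] 0.141 [94 93 94]
295 221 [-0.035 -0.129] 0.137 [94 93 93]
289 222 [-0.053 -0.14 ] 0.145 [93 93 93]
294 222 [-0.038 -0.132] 0.136 [96 94 95]
287 223 [-0.059 -0.144] 0.146 [105 100  96]
292 223 [-0.046 -0.144] 0.144 [95 94 94]
297 223 [-0.032 -0.14 ] 0.138 [93 92 92]
291 224 [-0.049 -0.146] 0.142 [95 95 95]
296 224 [-0.035 -0.144] 0.138 [94 93 93]
289 225 [-0.056 -0.153] 0.146 [95 95 95]
294 225 [-0.042 -0.148] 0.14 [94 94 93]
287 226 [-0.061 -0.15 ] 0.141 [148 134 109]
292 226 [-0.049 -0.154] 0.142 [99 97 95]
297 226 [-0.036 -0.155] 0.141 [96 93 93]
291 227 [-0.051 -0.156] 0.141 [134 124 106]
296 227 [-0.039 -0.159] 0.141 [96 94 94]
297 228 [-0.036 -0.155] 0.134 [101  95  90]
```

View pics/c0.png

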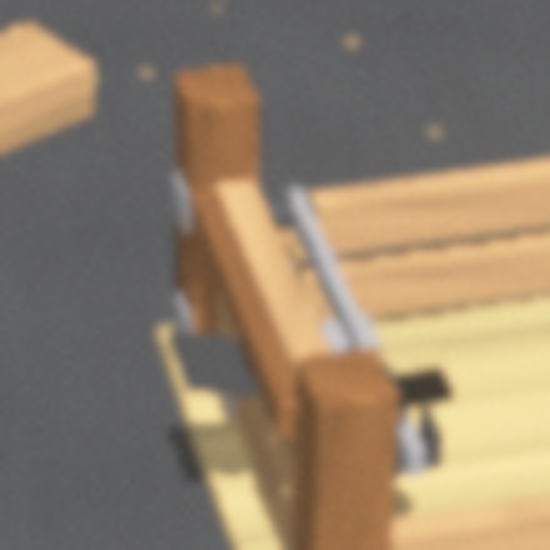

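The close-up shows the dark grey pad plate at crop (215,365), standing off the batten. Depth puts it at gate y -114 to -161 mm and x out to -61 mm, as predicted, and the tool is already over its centre. I'll descend now.

drive_tool:
  increments:
    - {"claw": 0, "dx": 0, "dy": 0, "dz": 0.04, "wx": 0, "wy": 0, "wz": 0}
    - {"claw": 0, "dx": 0, "dy": 0, "dz": 0.04, "wx": 0, "wy": 0, "wz": 0}
    - {"claw": 0, "dx": 0, "dy": 0, "dz": 0.025, "wx": 0, "wy": 0, "wz": 0}
    - {"claw": 0, "dx": 0, "dy": 0, "dz": 0.01, "wx": 0, "wy": 0, "wz": 0}
    - {"claw": 0, "dx": 0, "dy": 0, "dz": 0.003, "wx": 0, "wy": 0, "wz": 0}
    - {"claw": 0, "dx": 0, "dy": 0, "dz": 0, "wx": 0, "wy": 0, "wz": 0}

```text
t: 4.95
eef_pos: [0.5105, -0.1221, 0.179]
tool_rot: [0.0, 0.998, 0.067, 0.001]
contact_force: [-0.2, -0.1, 0.9]
gripper_width: -0.0
grasp_force: 0.0
```

drive_tool:
  increments:
    - {"claw": 0, "dx": 0, "dy": 0, "dz": 0.003, "wx": 0, "wy": 0, "wz": 0}
    - {"claw": 0, "dx": 0, "dy": 0, "dz": 0.003, "wx": 0, "wy": 0, "wz": 0}
    - {"claw": 0, "dx": 0, "dy": 0, "dz": 0.002, "wx": 0, "wy": 0, "wz": 0}
    - {"claw": 0, "dx": 0, "dy": 0, "dz": 0, "wx": 0, "wy": 0, "wz": 0}

```text
t: 5.45
eef_pos: [0.5098, -0.1219, 0.1702]
tool_rot: [-0.0, 0.998, 0.067, -0.0]
contact_force: [-0.1, 0.1, -0.6]
gripper_width: -0.001
grasp_force: 0.0
```

drive_tool:
  increments:
    - {"claw": 0, "dx": 0, "dy": 0, "dz": 0.0015, "wx": 0, "wy": 0, "wz": 0}
    - {"claw": 0, "dx": 0, "dy": 0, "dz": 0.0015, "wx": 0, "wy": 0, "wz": 0}
    - {"claw": 0, "dx": 0, "dy": 0, "dz": 0, "wx": 0, "wy": 0, "wz": 0}

```text
t: 5.82
eef_pos: [0.5099, -0.1219, 0.1672]
tool_rot: [0.0, 0.998, 0.067, -0.0]
contact_force: [-0.6, -0.5, -0.1]
gripper_width: -0.0
grasp_force: 0.1
```

drive_tool:
  increments:
    - {"claw": 0, "dx": 0, "dy": 0, "dz": 0.001, "wx": 0, "wy": 0, "wz": 0}
    - {"claw": 0, "dx": 0, "dy": 0, "dz": 0.001, "wx": 0, "wy": 0, "wz": 0}
    - {"claw": 0, "dx": 0, "dy": 0, "dz": 0, "wx": 0, "wy": 0, "wz": 0}

```text
t: 6.2
eef_pos: [0.5099, -0.122, 0.1653]
tool_rot: [-0.0, 0.998, 0.067, -0.0]
contact_force: [-0.8, -0.1, 2.1]
gripper_width: -0.0
grasp_force: 0.8
```

drive_tool:
  increments:
    - {"claw": 0, "dx": 0, "dy": 0, "dz": 0.001, "wx": 0, "wy": 0, "wz": 0}
    - {"claw": 0, "dx": 0, "dy": 0, "dz": 0.001, "wx": 0, "wy": 0, "wz": 0}
    - {"claw": 0, "dx": 0, "dy": 0, "dz": 0, "wx": 0, "wy": 0, "wz": 0}

```text
t: 6.58
eef_pos: [0.5099, -0.1221, 0.1632]
tool_rot: [0.0, 0.998, 0.067, 0.0]
contact_force: [-1.1, -0.2, 1.9]
gripper_width: 0.003
grasp_force: 0.8
```

drive_tool:
  increments:
    - {"claw": 0, "dx": 0, "dy": 0, "dz": 0.001, "wx": 0, "wy": 0, "wz": 0}
    - {"claw": 0, "dx": 0, "dy": 0, "dz": 0.001, "wx": 0, "wy": 0, "wz": 0}

```text
t: 6.82
eef_pos: [0.5099, -0.122, 0.1613]
tool_rot: [0.0, 0.998, 0.067, 0.0]
contact_force: [-1.6, -0.7, 2.6]
gripper_width: -0.002
grasp_force: 1.2
```

drive_tool:
  increments:
    - {"claw": 0, "dx": 0, "dy": 0, "dz": 0.001, "wx": 0, "wy": 0, "wz": 0}
    - {"claw": 0, "dx": 0, "dy": 0, "dz": 0.001, "wx": 0, "wy": 0, "wz": 0}

```text
t: 7.08
eef_pos: [0.5099, -0.122, 0.1592]
tool_rot: [0.0, 0.998, 0.067, -0.0]
contact_force: [-0.6, -2.5, 2.9]
gripper_width: -0.002
grasp_force: 1.3
```

drive_tool:
  increments:
    - {"claw": 0, "dx": 0, "dy": 0, "dz": 0.001, "wx": 0, "wy": 0, "wz": 0}
    - {"claw": 0, "dx": 0, "dy": 0, "dz": 0.001, "wx": 0, "wy": 0, "wz": 0}

```text
t: 7.32
eef_pos: [0.5099, -0.122, 0.1572]
tool_rot: [0.0, 0.998, 0.067, -0.0]
contact_force: [-0.2, -1.6, 2.4]
gripper_width: 0.0
grasp_force: 1.3
```

drive_tool:
  increments:
    - {"claw": 0, "dx": 0, "dy": 0, "dz": 0.001, "wx": 0, "wy": 0, "wz": 0}
    - {"claw": 0, "dx": 0, "dy": 0, "dz": 0.001, "wx": 0, "wy": 0, "wz": 0}

```text
t: 7.58
eef_pos: [0.5099, -0.122, 0.1552]
tool_rot: [0.0, 0.998, 0.067, 0.0]
contact_force: [-1.4, -1.7, 2.7]
gripper_width: -0.001
grasp_force: 1.3
```

drive_tool:
  increments:
    - {"claw": 0, "dx": 0, "dy": 0, "dz": 0.001, "wx": 0, "wy": 0, "wz": 0}
    - {"claw": 0, "dx": 0, "dy": 0, "dz": 0.001, "wx": 0, "wy": 0, "wz": 0}

```text
t: 7.82
eef_pos: [0.51, -0.122, 0.1533]
tool_rot: [0.0, 0.998, 0.067, 0.0]
contact_force: [-0.7, -1.8, 4.9]
gripper_width: -0.003
grasp_force: 1.8
```

drive_tool:
  increments:
    - {"claw": 0, "dx": 0, "dy": 0, "dz": 0.001, "wx": 0, "wy": 0, "wz": 0}
    - {"claw": 0, "dx": 0, "dy": 0, "dz": 0.001, "wx": 0, "wy": 0, "wz": 0}

```text
t: 8.07
eef_pos: [0.5101, -0.122, 0.1513]
tool_rot: [0.0, 0.998, 0.067, 0.0]
contact_force: [-0.3, -1.6, 3.7]
gripper_width: -0.0
grasp_force: 1.9
```

drive_tool:
  increments:
    - {"claw": 0, "dx": 0, "dy": 0, "dz": 0.001, "wx": 0, "wy": 0, "wz": 0}
    - {"claw": 0, "dx": 0, "dy": 0, "dz": 0, "wx": 0, "wy": 0, "wz": 0}

```text
t: 8.32
eef_pos: [0.51, -0.1219, 0.1502]
tool_rot: [0.0, 0.998, 0.067, 0.0]
contact_force: [-0.2, -1.9, 3.0]
gripper_width: 0.0
grasp_force: 1.2
```

drive_tool:
  increments:
    - {"claw": 0, "dx": 0, "dy": 0, "dz": 0.001, "wx": 0, "wy": 0, "wz": 0}
    - {"claw": 0, "dx": 0, "dy": 0, "dz": 0, "wx": 0, "wy": 0, "wz": 0}

```text
t: 8.57
eef_pos: [0.51, -0.1219, 0.1493]
tool_rot: [0.0, 0.998, 0.067, 0.0]
contact_force: [0.3, -0.9, 2.5]
gripper_width: 0.001
grasp_force: 1.2
```

drive_tool:
  increments:
    - {"claw": 0, "dx": 0, "dy": 0, "dz": 0.001, "wx": 0, "wy": 0, "wz": 0}
    - {"claw": 0, "dx": 0, "dy": 0, "dz": 0, "wx": 0, "wy": 0, "wz": 0}

```text
t: 8.82
eef_pos: [0.5101, -0.1219, 0.1483]
tool_rot: [0.0, 0.998, 0.067, 0.0]
contact_force: [0.8, -2.1, 3.2]
gripper_width: 0.002
grasp_force: 1.3
```

drive_tool:
  increments:
    - {"claw": 0, "dx": 0, "dy": 0, "dz": 0.001, "wx": 0, "wy": 0, "wz": 0}
    - {"claw": 0, "dx": 0, "dy": 0, "dz": 0, "wx": 0, "wy": 0, "wz": 0}

```text
t: 9.07
eef_pos: [0.51, -0.1218, 0.1473]
tool_rot: [0.0, 0.998, 0.067, 0.0]
contact_force: [1.1, -2.0, 2.8]
gripper_width: 0.001
grasp_force: 1.5
```

drive_tool:
  increments:
    - {"claw": 0, "dx": 0, "dy": 0, "dz": 0.001, "wx": 0, "wy": 0, "wz": 0}
    - {"claw": 0, "dx": 0, "dy": 0, "dz": 0, "wx": 0, "wy": 0, "wz": 0}

```text
t: 9.32
eef_pos: [0.5101, -0.1219, 0.1464]
tool_rot: [-0.0, 0.998, 0.067, 0.0]
contact_force: [-0.5, -1.6, 4.7]
gripper_width: -0.001
grasp_force: 2.4
```

drive_tool:
  increments:
    - {"claw": 0, "dx": 0, "dy": 0, "dz": 0.001, "wx": 0, "wy": 0, "wz": 0}
    - {"claw": 0, "dx": 0, "dy": 0, "dz": 0, "wx": 0, "wy": 0, "wz": 0}

```text
t: 9.57
eef_pos: [0.5102, -0.1219, 0.1457]
tool_rot: [-0.0, 0.998, 0.067, 0.0]
contact_force: [-1.2, -1.9, 8.6]
gripper_width: 0.004
grasp_force: 4.4
```

The force rises quickly at TCP z of about 0.146, which is the hood. I'll ease off slightly and push towards the batten.

drive_tool:
  increments:
    - {"claw": 0, "dx": 0, "dy": 0, "dz": -0.0004, "wx": 0, "wy": 0, "wz": 0}
    - {"claw": 0, "dx": 0.0015, "dy": 0, "dz": 0, "wx": 0, "wy": 0, "wz": 0}
    - {"claw": 0, "dx": 0.0015, "dy": 0, "dz": 0, "wx": 0, "wy": 0, "wz": 0}

```text
t: 9.95
eef_pos: [0.5109, -0.1219, 0.1455]
tool_rot: [-0.001, 0.998, 0.066, -0.002]
contact_force: [-7.1, -2.1, 10.4]
gripper_width: 0.0
grasp_force: 6.3
```

drive_tool:
  increments:
    - {"claw": 0, "dx": 0.001, "dy": 0, "dz": 0, "wx": 0, "wy": 0, "wz": 0}
    - {"claw": 0, "dx": 0.001, "dy": 0, "dz": 0, "wx": 0, "wy": 0, "wz": 0}

```text
t: 10.2
eef_pos: [0.5125, -0.122, 0.1455]
tool_rot: [-0.0, 0.998, 0.066, -0.002]
contact_force: [-7.7, -3.1, 10.2]
gripper_width: -0.001
grasp_force: 6.3
```

drive_tool:
  increments:
    - {"claw": 0, "dx": 0.001, "dy": 0, "dz": 0, "wx": 0, "wy": 0, "wz": 0}
    - {"claw": 0, "dx": 0.001, "dy": 0, "dz": 0, "wx": 0, "wy": 0, "wz": 0}

```text
t: 10.45
eef_pos: [0.5143, -0.1221, 0.1455]
tool_rot: [-0.0, 0.998, 0.066, -0.002]
contact_force: [-7.4, -3.8, 10.2]
gripper_width: 0.0
grasp_force: 6.3
```

drive_tool:
  increments:
    - {"claw": 0, "dx": 0, "dy": 0, "dz": -0.0006, "wx": 0, "wy": 0, "wz": 0}
    - {"claw": 0, "dx": 0.001, "dy": 0, "dz": 0, "wx": 0, "wy": 0, "wz": 0}
    - {"claw": 0, "dx": 0.001, "dy": 0, "dz": 0, "wx": 0, "wy": 0, "wz": 0}

```text
t: 10.82
eef_pos: [0.5162, -0.122, 0.1459]
tool_rot: [0.0, 0.998, 0.066, -0.002]
contact_force: [-6.7, -4.6, 8.9]
gripper_width: 0.004
grasp_force: 4.6
```

drive_tool:
  increments:
    - {"claw": 0, "dx": 0.001, "dy": 0.0003, "dz": 0, "wx": 0, "wy": 0, "wz": -0.5}
    - {"claw": 0, "dx": 0.001, "dy": 0.0003, "dz": 0, "wx": 0, "wy": 0, "wz": -0.5}

```text
t: 11.08
eef_pos: [0.5183, -0.1223, 0.1459]
tool_rot: [-0.0, 0.997, 0.075, -0.002]
contact_force: [-6.8, -4.3, 7.1]
gripper_width: 0.001
grasp_force: 4.4
```

```bash
cat > look.py <<'E'
from h import *
import sys
from scipy.spatial.transform import Rotation as R
o=get_obs();print({k:np.round(o[k],3) for k in("t","q","eef_pos","contact_force")})
p,d=read_camera("wrist");cv2.imwrite(f"pics/{sys.argv[1]}.png",p[:,:,::-1])
w,x,y,z=o["tool_rot"];T=np.eye(4);T[:3,:3]=R.from_quat([x,y,z,w]).as_matrix();T[:3,3]=o["eef_pos"]
X=cloud("wrist",d,T)
m=(abs(X[...,2]-.165)<.004)&(d>0)&(np.linalg.norm(X[...,:2]-[.5328,.0208],axis=-1)<.22)&(p[...,0]>190)&(p[...,0]<250)
k,l,s,c=cv2.connectedComponentsWithStats(m.astype(np.uint8));i=1+s[1:,4].argmax();q=X[l==i][:,:2]
e=np.linalg.svd(q-q.mean(0),full_matrices=0)[2][0];e*=np.sign(-e[1]) if abs(e[1])>.5 else np.sign(e[0])
print("top rail n",s[i],"angle",np.arctan2(e[1],e[0])+np.pi/2-.135)
E
python3 look.py w2
```

```text
{'t': np.float64(11.075), 'q': array([-0.538,  0.522,  0.859,  2.033, -0.536,  0.829, -0.788]), 'eef_pos': array([ 0.518, -0.122,  0.146]), 'contact_force': array([-6.825, -4.338,  7.083])}
top rail n [ 177  195  253   57 9211] angle 0.09749232795892326
```

drive_tool:
  increments:
    - {"claw": 0, "dx": 0.004, "dy": 0.0015, "dz": 0, "wx": 0, "wy": 0, "wz": -2.5}
    - {"claw": 0, "dx": 0.004, "dy": 0.0015, "dz": 0, "wx": 0, "wy": 0, "wz": -2.5}
    - {"claw": 0, "dx": 0.004, "dy": 0.0014, "dz": 0, "wx": 0, "wy": 0, "wz": -2.5}

```text
t: 11.5
eef_pos: [0.5334, -0.1227, 0.146]
tool_rot: [-0.0, 0.99, 0.142, -0.0]
contact_force: [-0.6, -1.3, 1.5]
gripper_width: -0.001
grasp_force: 0.9
```

drive_tool:
  increments:
    - {"claw": 0, "dx": 0.0048, "dy": 0.0014, "dz": 0, "wx": 0, "wy": 0, "wz": -2.5}
    - {"claw": 0, "dx": 0.0048, "dy": 0.0014, "dz": 0, "wx": 0, "wy": 0, "wz": -2}
    - {"claw": 0, "dx": 0.0048, "dy": 0.0014, "dz": 0, "wx": 0, "wy": 0, "wz": -2}
    - {"claw": 0, "dx": 0.0048, "dy": 0.0014, "dz": 0, "wx": 0, "wy": 0, "wz": -2}

```text
t: 12.0
eef_pos: [0.5537, -0.1214, 0.1462]
tool_rot: [-0.0, 0.977, 0.215, -0.0]
contact_force: [-1.9, 0.9, 0.9]
gripper_width: -0.004
grasp_force: 0.8
```

```bash
python3 look.py w3
```

```text
{'t': np.float64(12.0), 'q': array([-0.464,  0.542,  0.763,  1.953, -0.498,  0.844, -0.568]), 'eef_pos': array([ 0.554, -0.121,  0.146]), 'contact_force': array([-1.892,  0.858,  0.915])}
top rail n [  223   201   249    50 10722] angle 0.29946592884178247
```

View pics/w3.png

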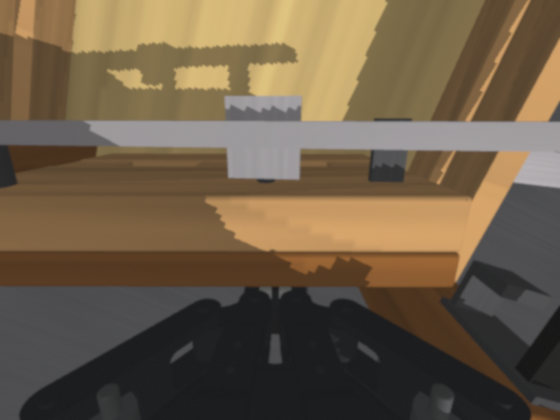

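The picture shows the gate swung to about 0.30 rad with the tool aligned to it: batten at rows 252-287, fingers just below it, and the nose out of the catch. I'll keep swinging.

drive_tool:
  increments:
    - {"claw": 0, "dx": 0.0073, "dy": 0.0019, "dz": 0, "wx": 0, "wy": 0, "wz": -3}
    - {"claw": 0, "dx": 0.0073, "dy": 0.0019, "dz": 0, "wx": 0, "wy": 0, "wz": -3}
    - {"claw": 0, "dx": 0.0073, "dy": 0.0019, "dz": 0, "wx": 0, "wy": 0, "wz": -3}
    - {"claw": 0, "dx": 0.0073, "dy": 0.0019, "dz": 0, "wx": 0, "wy": 0, "wz": -3}
    - {"claw": 0, "dx": 0.0073, "dy": 0.0019, "dz": 0, "wx": 0, "wy": 0, "wz": -3}
    - {"claw": 0, "dx": 0.0073, "dy": 0.0019, "dz": 0, "wx": 0, "wy": 0, "wz": -3}
    - {"claw": 0, "dx": 0.0073, "dy": 0.0019, "dz": 0, "wx": 0, "wy": 0, "wz": -3}
    - {"claw": 0, "dx": 0.0073, "dy": 0.0019, "dz": 0, "wx": 0, "wy": 0, "wz": -3}

```text
t: 13.05
eef_pos: [0.6101, -0.1009, 0.1464]
tool_rot: [0.0, 0.91, 0.414, 0.0]
contact_force: [-0.6, -0.3, 2.2]
gripper_width: -0.002
grasp_force: 1.0
```

```bash
python3 look.py w4
python3 - <<'E'
from h import *
o=get_obs();a=2*np.arctan2(o["tool_rot"][2],o["tool_rot"][1]);r=o["eef_pos"][:2]-[.5328,.0208]
print("yaw-.135",a-.135,"TCP in tool-yaw frame",np.cos(a)*r[0]+np.sin(a)*r[1],-np.sin(a)*r[0]+np.cos(a)*r[1])
E
```

```text
{'t': np.float64(13.05), 'q': array([-0.393,  0.582,  0.634,  1.824, -0.436,  0.878, -0.272]), 'eef_pos': array([ 0.61 , -0.101,  0.146]), 'contact_force': array([-0.573, -0.294,  2.237])}
top rail n [ 288  201  183   52 6487] angle 0.6032956796298294
yaw-.135 0.7205582482791071 TCP in tool-yaw frame -0.039737267882842896 -0.1383507972642429
```

drive_tool:
  increments:
    - {"claw": 0, "dx": 0.0073, "dy": 0.0019, "dz": 0, "wx": 0, "wy": 0, "wz": -3}
    - {"claw": 0, "dx": 0.0073, "dy": 0.0019, "dz": 0, "wx": 0, "wy": 0, "wz": -3}
    - {"claw": 0, "dx": 0.0073, "dy": 0.0019, "dz": 0, "wx": 0, "wy": 0, "wz": -3}
    - {"claw": 0, "dx": 0.0073, "dy": 0.0019, "dz": 0, "wx": 0, "wy": 0, "wz": -3}
    - {"claw": 0, "dx": 0.0073, "dy": 0.0019, "dz": 0, "wx": 0, "wy": 0, "wz": -3}
    - {"claw": 0, "dx": 0.0073, "dy": 0.0019, "dz": 0, "wx": 0, "wy": 0, "wz": -3}
    - {"claw": 0, "dx": 0.0073, "dy": 0.0019, "dz": 0, "wx": 0, "wy": 0, "wz": -3}
    - {"claw": 0, "dx": 0.0073, "dy": 0.0019, "dz": 0, "wx": 0, "wy": 0, "wz": -3}

```text
t: 14.1
eef_pos: [0.6528, -0.0584, 0.1465]
tool_rot: [0.0, 0.805, 0.594, 0.0]
contact_force: [1.5, -2.0, 3.0]
gripper_width: -0.003
grasp_force: 1.6
```

drive_tool:
  increments:
    - {"claw": 0, "dx": 0.0073, "dy": 0.0019, "dz": 0, "wx": 0, "wy": 0, "wz": -3}
    - {"claw": 0, "dx": 0.0073, "dy": 0.0019, "dz": 0, "wx": 0, "wy": 0, "wz": -3}
    - {"claw": 0, "dx": 0.0073, "dy": 0.0019, "dz": 0, "wx": 0, "wy": 0, "wz": -3}
    - {"claw": 0, "dx": 0.0073, "dy": 0.0019, "dz": 0, "wx": 0, "wy": 0, "wz": -3}
    - {"claw": 0, "dx": 0.0048, "dy": 0.0014, "dz": 0, "wx": 0, "wy": 0, "wz": -2}
    - {"claw": 0, "dx": 0.0048, "dy": 0.0014, "dz": 0, "wx": 0, "wy": 0, "wz": -2}
    - {"claw": 0, "dx": 0.0024, "dy": 0.0007, "dz": 0, "wx": 0, "wy": 0, "wz": -1}
    - {"claw": 0, "dx": 0, "dy": 0, "dz": 0, "wx": 0, "wy": 0, "wz": 0}

```text
t: 15.1
eef_pos: [0.6705, -0.0197, 0.1464]
tool_rot: [-0.0, 0.709, 0.705, 0.0]
contact_force: [2.5, 0.9, 4.0]
gripper_width: 0.001
grasp_force: 2.0
```

```bash
python3 look.py w5
python3 - <<'E'
from h import *
o=get_obs();a=2*np.arctan2(o["tool_rot"][2],o["tool_rot"][1]);r=o["eef_pos"][:2]-[.5328,.0208]
print("yaw-.135",a-.135,"TCP in tool-yaw frame",np.cos(a)*r[0]+np.sin(a)*r[1],-np.sin(a)*r[0]+np.cos(a)*r[1])
E
```

```text
{'t': np.float64(15.1), 'q': array([-0.365,  0.616,  0.437,  1.682, -0.315,  0.914,  0.19 ]), 'eef_pos': array([ 0.67 , -0.02 ,  0.146]), 'contact_force': array([2.516, 0.864, 3.966])}
top rail n [   0  197  161   52 6284] angle 1.5394748752712075
yaw-.135 1.4300621649127059 TCP in tool-yaw frame -0.039726985174648635 -0.13784601545670508
```

View pics/w5.png

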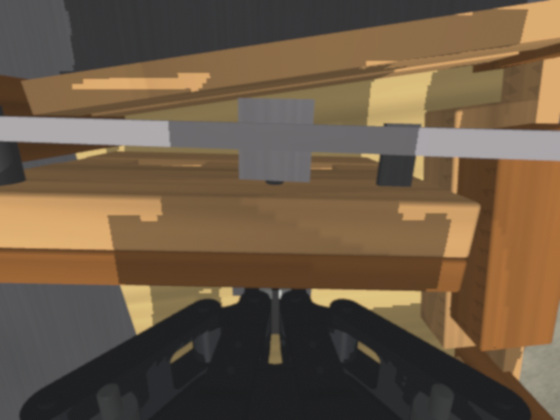

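The picture shows the gate almost square to the gateway (about 1.41 rad), with the batten still level with the tool. I'll let the lever up gently and leave upwards.

drive_tool:
  increments:
    - {"claw": 0, "dx": -0.0005, "dy": 0, "dz": -0.002, "wx": 0, "wy": 0, "wz": 0}
    - {"claw": 0, "dx": -0.0005, "dy": 0, "dz": -0.002, "wx": 0, "wy": 0, "wz": 0}
    - {"claw": 0, "dx": 0, "dy": 0, "dz": -0.002, "wx": 0, "wy": 0, "wz": 0}
    - {"claw": 0, "dx": 0, "dy": 0, "dz": -0.002, "wx": 0, "wy": 0, "wz": 0}
    - {"claw": 0, "dx": 0, "dy": 0, "dz": -0.002, "wx": 0, "wy": 0, "wz": 0}
    - {"claw": 0, "dx": 0, "dy": 0, "dz": -0.002, "wx": 0, "wy": 0, "wz": 0}
    - {"claw": 0, "dx": 0, "dy": 0, "dz": -0.002, "wx": 0, "wy": 0, "wz": 0}
    - {"claw": 0, "dx": 0, "dy": 0, "dz": -0.002, "wx": 0, "wy": 0, "wz": 0}
    - {"claw": 0, "dx": 0, "dy": 0, "dz": -0.002, "wx": 0, "wy": 0, "wz": 0}
    - {"claw": 0, "dx": 0, "dy": 0, "dz": -0.002, "wx": 0, "wy": 0, "wz": 0}
    - {"claw": 0, "dx": 0, "dy": 0, "dz": -0.002, "wx": 0, "wy": 0, "wz": 0}
    - {"claw": 0, "dx": 0, "dy": 0, "dz": -0.003, "wx": 0, "wy": 0, "wz": 0}
    - {"claw": 0, "dx": 0, "dy": 0, "dz": -0.004, "wx": 0, "wy": 0, "wz": 0}
    - {"claw": 0, "dx": 0, "dy": 0, "dz": -0.01, "wx": 0, "wy": 0, "wz": 0}
    - {"claw": 0, "dx": 0, "dy": 0, "dz": -0.03, "wx": 0, "wy": 0, "wz": 0}
    - {"claw": 0, "dx": 0, "dy": 0, "dz": -0.04, "wx": 0, "wy": 0, "wz": 0}
    - {"claw": 0, "dx": 0, "dy": 0, "dz": -0.04, "wx": 0, "wy": 0, "wz": 0}
    - {"claw": 0, "dx": 0, "dy": 0, "dz": -0.03, "wx": 0, "wy": 0, "wz": 0}
    - {"claw": 0, "dx": 0, "dy": 0, "dz": 0, "wx": 0, "wy": 0, "wz": 0}
    - {"claw": 0, "dx": 0, "dy": 0, "dz": 0, "wx": 0, "wy": 0, "wz": 0}

```text
t: 17.65
eef_pos: [0.67, -0.0212, 0.3249]
tool_rot: [-0.0, 0.709, 0.705, -0.0]
contact_force: [0.4, -0.4, -0.4]
gripper_width: -0.002
grasp_force: 0.0
```

```bash
python3 look.py w6; python3 look.py w7 >/dev/null
python3 - <<'E'
from h import *
p,d=read_camera("side");cv2.imwrite("pics/s1.png",cv2.resize(p[130:310,220:460,::-1],None,fx=3,fy=3))
E
```

```text
{'t': np.float64(17.65), 'q': array([-0.412,  0.452,  0.509,  1.511, -0.227,  1.239,  0.122]), 'eef_pos': array([ 0.67 , -0.021,  0.325]), 'contact_force': array([ 0.424, -0.351, -0.351])}
top rail n [ 142  146  212   26 3962] angle 1.40916524067886
```

View pics/w6.png

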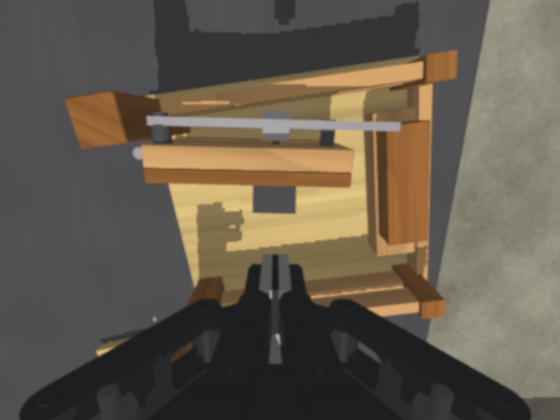

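View pics/s1.png

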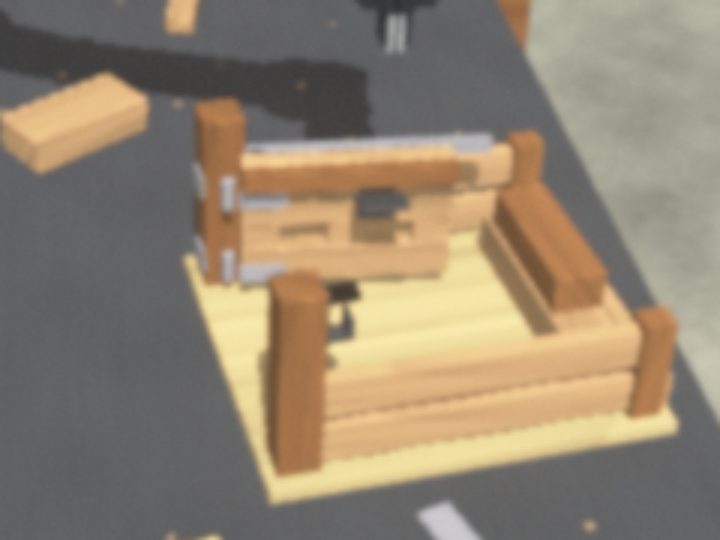

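Both pictures show the gate about square (1.41 rad), the pad back up at wrist (275,198), and the robot well clear. A quick height check of the pad and bar comes before handing in.

Run:
```python
from h import *
from scipy.spatial.transform import Rotation as R
o=get_obs();p,d=read_camera("wrist");w,x,y,z=o["tool_rot"];T=np.eye(4);T[:3,:3]=R.from_quat([x,y,z,w]).as_matrix();T[:3,3]=o["eef_pos"]
X=cloud("wrist",d,T)
print("pad",[X[v,275].round(3) for v in(190,199,208)],"bar",[X[v,u].round(3) for v,u in((121,200),(125,350),(127,390))])
if X[199,275,2]>.136 and X[208,275,2]>X[190,275,2] and abs(X[127,390,2]-X[121,200,2])<.007: print(hand_in())
```

```text
pad [array([ 0.669, -0.015,  0.14 ]), array([ 0.669, -0.023,  0.144]), array([ 0.669, -0.033,  0.146])] bar [array([0.6  , 0.056, 0.158]), array([0.74 , 0.051, 0.158]), array([0.777, 0.049, 0.157])]
the job is handed in; nothing more can be done
None
```

The gate stands about 1.41 rad open, the lever and bar are back at rest, the arm is clear above the bay, and the job is handed in at about 18 s; the result was not shown.

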